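# Pin the last leg onto a flag stand

### The job

Fit the loose leg to the flag stand: slide its eye level between the two ears of the empty clevis up to the rubber buffer, then take the red-knobbed pin from the wooden block and ease it down through upper ear, eye and lower ear by feel until its flange sits flush on the upper ear, and let go of it. Then take hold of the leg and give it a steady tug of about 20 N straight outward to prove that the pin holds, and leave it pointing straight out. Keep the forces between leg, pin and stand under 50 N throughout, and leave the other pins and things where they are.

Things in the scene. Friction and masses are not known exactly. Their poses are not given: they have to be found in the camera images.
- hub: Green cast-iron hub of a three-legged flag stand, fixed on the counter. Origin: centre of its underside at counter level; z up. Disc 140 mm across, top at z 16 mm; steel pole socket in the middle, 48 mm across, top at z 88 mm. Two legs with pins like the loose ones are already fitted, along its +y and -y, knob tops at z 80 mm. The empty clevis opens along its +x, the way the new leg must point.
- hub_front (a point): Point fixed to the hub, 100 mm along its x from its centre and 49.5 mm above the counter: the level of the top of the upper ear and the radius of the ear holes, on the clevis's middle position. Axes as the hub's. The clevis is bolted on through slots: its holes sit exactly at this x, but anywhere up to 6 mm to either side (y), and no pose of it is given.
- ear_gap (a point): Point fixed to the hub, 14.5 mm below hub_front, half-way up the clevis's gap. Ears: upper 41.5 to 49.5, lower 20.5 to 28.5 mm above the counter, from x -32 to 26 mm, 60 mm wide, with 13.5 mm holes. Cheeks close the gap's sides 36.5 mm apart and flare to about 50 mm at the mouth (x 5 to 26), so a tongue pushed in with sideways give finds its way.
- buffer_rest (a point): Point fixed to the hub at the level of the black rubber buffer's face at the gap's inner end, 13 mm inward of the holes' axis. The buffer gives 3.3 N per mm, up to 6.5 mm. The tongue's nose meets it when the eye is 4 mm short of the holes' axis; in line it presses with 13 N, and once let go it pushes the leg out again until friction holds it, 3 to 4 mm out of line.
- leg: Loose leg lying flat on the counter, 0.34 to 0.55 kg: aluminium tube 30 mm wide and 30 mm high from x 36 to x 222 mm in its frame, then a rubber end cap to x 229, with a steel tongue on top at the inner end. Origin: on the axis of the tongue's eye, at counter level; x along the leg from the eye to the outer end, z up.
- leg_eye (a point): Centre of the 13.5 mm eye in the tongue, 35 mm above the counter; axes as the leg's. The tongue is a flat bar 34 mm wide and 10 mm thick, 30 to 40 mm above the counter, from x -17 (nose) to x 91 mm. When the leg is slid flat along the counter it enters the gap with 1.5 mm spare above and below and 1.2 mm at each side.
- leg_grip (a point): Good place to take the leg, 110 mm from the eye, 20 mm above the counter, in the middle of the tube: pinch its 30 mm width from above. Axes as the leg's.
- pin: Steel drop pin with a red knob, 0.09 kg, standing in one of the three holes of the pin block. Origin: on its axis at the underside of the flange; z up from tip to knob. Flange 28 mm across and 4 mm thick; on it a round knob 20 mm across, z 4 to 30 mm, to be pinched from above.
- pin_tip (a point): Tip of the red-knobbed pin, 44 mm below the underside of its flange. The shank is 12 mm across; its last 13 mm taper to a 3 mm tip, which draws an eye that is up to about 4 mm out into line when pressed down. The buffer's push makes the pin tight in the holes: it takes some 8 to 20 N all the way down, its weight does not seat it, and the side load adds some 15 N to what it bears on the stand.
- pin_block: Fixed light wooden block 150 x 60 x 50 mm, origin at the centre of its underside, with three upright holes of 15 mm at x -50, 0 and 50 mm in its frame, one pin in each; flanges rest on its top at 50 mm.
- pin_short: Drop pin with a black knob, like the red one but with a shank of only 26 mm: too short, leave it. Origin at the underside of the flange.
- pin_thin: Drop pin with a blue knob and a shank of only 8 mm across: too thin, leave it. Origin at the underside of the flange.
- tape: Roll of clear tape, 84 mm across, 24 mm high; origin at its underside. Leave alone.
- finial: Brass spear finial 125 mm tall, standing; origin at its underside. Leave alone.
- tumbler: Steel tumbler 74 mm across, 100 mm tall; origin at its underside. Leave alone.
- spanner: Steel spanner 170 mm long, lying. Leave alone.
- glue: White glue bottle 48 mm across, 130 mm tall; origin at its underside. Leave alone.
- screw_jar: Clear jar with a yellow cap, 68 mm across, 75 mm tall; origin at its underside. Leave alone.
Things that resemble listed ones, but are neither listed nor needed, are in the scene too. What is shaped like the pin but purple or white is not meant.

How it is judged (in metres and radians):
On the way, in this order (a step that is already met when the one before it is completed fails the run):
1. the leg's eye is between the ears and up to the buffer: no more than 6 mm short of the ear holes, leg level (x of leg_eye in the frame of hub_front between -0.006 and 0.006 m and y of leg_eye in the frame of hub_front between -0.01 and 0.01 m and angle between leg's own z axis and vertical below 0.06 rad and height (world z) of leg_eye between 0.028 and 0.042 m), for 0.2 s.
2. the pin is through both ears and the eye, its flange within 1.5 mm of the upper ear, and let go of (x of leg_eye in the frame of hub_front between -0.006 and 0.0045 m and y of leg_eye in the frame of hub_front between -0.01 and 0.01 m and angle between leg's own z axis and vertical below 0.06 rad and height (world z) of leg_eye between 0.028 and 0.042 m and horizontal distance between pin and leg_eye below 0.004 m and horizontal distance between pin and hub_front below 0.01 m and z of pin in the frame of hub_front between -0.003 and 0.0015 m and angle between pin's own z axis and vertical below 0.08 rad and contact force between the fingers and pin below 0.1 N), for 0.2 s.
3. with the pin home the held leg is tugged so that it bears on the pin with more than 14 N (buffer included) (x of leg_eye in the frame of hub_front between -0.006 and 0.0045 m and y of leg_eye in the frame of hub_front between -0.01 and 0.01 m and angle between leg's own z axis and vertical below 0.06 rad and height (world z) of leg_eye between 0.028 and 0.042 m and horizontal distance between pin and leg_eye below 0.004 m and horizontal distance between pin and hub_front below 0.01 m and z of pin in the frame of hub_front between -0.003 and 0.0015 m and angle between pin's own z axis and vertical below 0.08 rad and contact force between the fingers and leg above 1 N and contact force between leg and pin above 14 N), for 0.2 s.
At the end, for the whole second after the job is handed in: Leg flat, its eye between the ears and no more than 4.5 mm outside the ear holes, pointing outward within 0.15 rad of the hub's x axis; pin upright through ears and eye, its axis within 4 mm of the eye's and its flange within 1.5 mm of the upper ear; all at rest, released (x of leg_eye in the frame of hub_front between -0.006 and 0.0045 m and y of leg_eye in the frame of hub_front between -0.01 and 0.01 m and angle between leg's own z axis and vertical below 0.06 rad and height (world z) of leg_eye between 0.028 and 0.042 m and horizontal distance between pin and leg_eye below 0.004 m and horizontal distance between pin and hub_front below 0.01 m and z of pin in the frame of hub_front between -0.003 and 0.0015 m and angle between pin's own z axis and vertical below 0.08 rad and angle between the x axis of leg and the x axis of hub, either way round below 0.15 rad and linear speed of each of leg, pin below 0.02 m/s); the robot touches nothing.
It fails at once if more than 50 N between pin and hub (contact force between pin and hub above 50 N).
It fails at once if more than 50 N between pin and leg (contact force between pin and leg above 50 N).
It fails at once if more than 50 N between leg and hub (contact force between leg and hub above 50 N).
It fails at once if one of the other two pins is moved by more than 20 mm (distance of any of pin_short, pin_thin from where it was at the start of the episode above 0.02 m).
It fails at once if the tape, finial, tumbler, spanner, glue or screw jar is moved by more than 20 mm (distance of any of tape, finial, tumbler, spanner, glue, screw_jar from where it was at the start of the episode above 0.02 m).
It also fails if it takes over 72 s, if anything falls off the work surface, if the arm or the gripper's body presses on something with over 40 N, if the wrist force passes 120 N, or if a joint passes its speed limit or range.

### The arm

A 6-joint arm with a two-finger parallel gripper is mounted at the origin on the work surface. World frame = base frame: x ahead of the robot, y to its left, z up, the work surface at z = 0. Lengths are in mm, angles in rad, forces in N, time in s.
With the tool pointing down it reaches from about 350 to 975 mm from the base axis. Payload 7.1 kg.
Tool frame: the origin (TCP) lies midway between the tips of the shut fingers; the grasp point (between the pads) lies 19 mm behind it; z points along the fingers, y is the line along which they close (so a half turn about z gives the same grasp; the last joint's range is limited). The gripper opens to 88 mm and grips with 3 to 60 N. Pads are 20 mm wide; open, the fingers measure 115 mm over their backs; the gripper's body (75 mm by 178 mm) begins 61 mm behind the grasp point.
Start: joints at [1.138, 0.423, 1.63, -0, 1.089, -0.019], TCP at [251.275, 572.246, 222.675] pointing down, gripper open.
Joint ranges: [-3, 3], [-0.9, 2.11], [0.09, 2.58], [-1.31, 4.45], [0.11, 2.69], [-2.54, 2.54]. Speed limits (rad/s): [2.39, 2.39, 3.01, 3.14, 3.14, 3.14].

### API

Orientations are given as a rotation vector (axis times angle).
In Python, from workcell import ctrl gives the robot as it stands.
- The arm moves only by the shell command python3 -m inch 'ROWS' [OPENING]. ROWS is JSON, a list of rows, each an object with "xyz": the shift along the tool's x, y, z in mm, a list of three; "rot": the turn, a rotation vector about the tool's x, y, z in rad, a list of three. In form: [{"xyz": [dx, dy, dz], "rot": [ax, ay, az]}, ...]. A call has 1 to 12 rows; each row is the pose to reach, as a shift and turn from the pose commanded when the call began, along the tool's axes at that moment; what a row does not reach only later rows make up. A row lasts 1/12 s, in which the tool goes at most 41.7 mm and 7.16 degrees, less where a joint would pass 70% of its speed; a pose out of reach is approached as far as the arm can. A call with a gripper value outside its range is refused whole. OPENING is the closure in counts, from 0 (fully open) to 255 (shut), set as the call begins (- or left out, the last holds). The fingers move at their own pace and stop on an object; the grip force is fixed at half the most. Time passes only in rows, so rows that repeat a pose let the fingers close. It gives the time, the measured TCP pose, the force, the opening and the grip force at its end, in the units of the state.
- ctrl.get_obs(): the state, without advancing time (a new reading comes with each control period).
- ctrl.get_image(name): name is "scene" or "top" or "wrist"; returns the picture (420x560x3 uint8, red, green, blue); there is no depth.
- ctrl.camera_model(name): a dict with "fx", "fy", "cx", "cy" (pixels), "position" and "attitude" of the camera in the world. Camera axes: x right, y up, looking along -z (the intrinsics and any distortion apply to the point x, -y, -z); pixel columns grow to the right and rows downward; lengths in mm; the calibration is good to about 2 mm. A picture is of the moment at which its call begins: read the wrist's pose just before it. camera_model takes no time and is no camera call; for the wrist camera it gives the pose at the moment of the call.
- ctrl.close_job(): hands the job in; it is judged then, once.
The state is a dict: "t": time; "qpos": joint angles; "qvel": joint speeds; "joint_torque": joint torques, N m; "ee_pos": TCP position; "orientation": TCP orientation; "ft_force": force on the tool from outside, world axes, zero at the start; "moment": the same for the moment, N m; "width": finger opening in mm; "grasp_force": force on a finger pad.
Only numpy, scipy, OpenCV 4.12 (cv2) and the standard library are available. Lean on these libraries where they do the work, as an engineer would, in place of code of your own. Each camera call takes 0.05 s, during which the arm holds its last target. There are 200 camera calls.

## Working session

There is one attempt and no reset: what is moved stays moved. The work goes in short steps, Python scripts to look and compute and a shell command to move; the robot and the scene stay as the last step left them, time stands still between calls to the robot, and variables do not carry over. Pictures are saved under pics/ and viewed, at most 10 in all, crops included, and the job is handed in when it is done.

```bash
mkdir -p pics; ls; python3 - <<'E'
from workcell import ctrl
import cv2,json
print(ctrl.get_obs())
for n in("scene","top","wrist"):
    print(n,ctrl.camera_model(n))
    im=ctrl.get_image(n); cv2.imwrite(f"pics/{n}0.png",im[:,:,::-1])
E
```

```text
pics
{'t': 0.0, 'qpos': array([ 1.13797556e+00,  4.23834507e-01,  1.63070057e+00, -9.89587446e-06,
        1.08861002e+00, -1.89948151e-02]), 'qvel': array([-4.16459345e-04, -1.31771645e-03,  1.18130404e-04, -8.19518890e-04,
        1.34219890e-03, -2.00343618e-05]), 'joint_torque': array([-1.46517152e-03, -5.44643927e+01, -2.73673761e+01,  6.42657350e-02,
        2.27674545e-02, -1.13011752e-04]), 'ee_pos': array([251.05948982, 571.73748174, 221.90150757]), 'orientation': array([-6.45330937e-01, -3.07425042e+00,  2.37944345e-03]), 'ft_force': array([-0.15588288, -0.58534644,  0.04352698]), 'moment': array([ 0.0018761 , -0.01355577,  0.06520196]), 'grasp_force': 0.0, 'width': 88.08845202196483}
scene {'fx': 493.8926823900353, 'fy': 493.8926823900353, 'cx': 280.4387184927243, 'cy': 214.51990686857647, 'position': array([1395.86345778, -458.22149233,  865.81072115]), 'attitude': array([0.79407061, 0.49245001, 1.00645414])}
top {'fx': 385.18387703322924, 'fy': 385.18387703322924, 'cx': 276.469083221496, 'cy': 205.10721438677558, 'position': array([ 422.15645329,    5.67123576, 1320.31811146]), 'attitude': array([ 0.05635383, -0.07372899, -1.58769429])}
wrist {'fx': 290.9573163719774, 'fy': 290.9573163719774, 'cx': 280.5842362522323, 'cy': 211.6189178825744, 'position': array([184.42149549, 600.79770959, 384.04981098]), 'attitude': array([-0.23713667, -0.15490607,  1.14916687])}
```

View pics/top0.png

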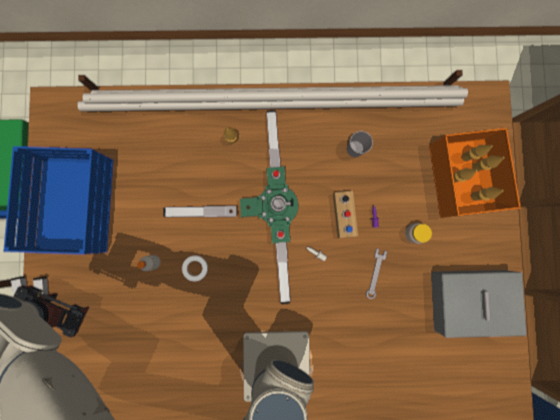

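View pics/scene0.png

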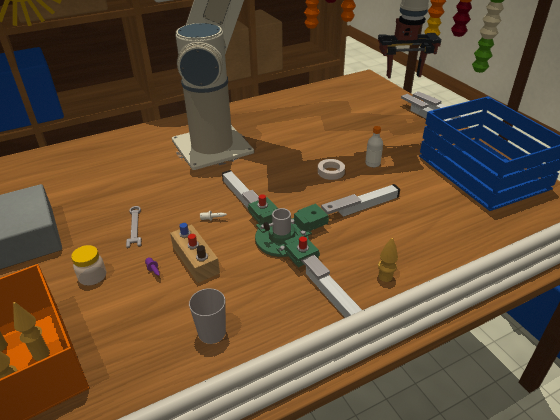

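The top view shows these things:
- The loose leg lies at (165–237, 211), with its tongue and eye towards the hub.
- The hub is at (279, 204), with the empty clevis at (250, 206).
- The pin block has black at (346, 198), red at (347, 213) and blue at (348, 229).

There are four candidates for the pin:
- The red knob in the block at (347, 213).
- The red knobs on the fitted legs at (276, 174) and (281, 234).
- The purple pin at (375, 215).
- The white pin at (316, 253).

Only the red one in the wooden block fits the description. I'll enlarge that area and measure.

```bash
cat > h.py <<'E'
from workcell import ctrl
import cv2, numpy as np
from scipy.spatial.transform import Rotation as R
def ray(m,u,v):
    d=np.array([(u-m["cx"])/m["fx"],-(v-m["cy"])/m["fy"],-1.])
    return np.array(m["position"]),R.from_rotvec(m["attitude"]).apply(d)
def cast(m,u,v,z):
    p,d=ray(m,u,v); return (p+d*(z-p[2])/d[2])
def proj(m,P):
    c=R.from_rotvec(m["attitude"]).inv().apply(np.array(P)-m["position"])
    return m["cx"]-m["fx"]*c[0]/c[2], m["cy"]+m["fy"]*c[1]/c[2]
def blobs(im,lo,hi,amin=10):
    hsv=cv2.cvtColor(im,cv2.COLOR_RGB2HSV); mk=cv2.inRange(hsv,np.array(lo),np.array(hi))
    n,l,s,c=cv2.connectedComponentsWithStats(mk)
    return [(c[i].round(1),s[i]) for i in range(1,n) if s[i][4]>=amin],l
E
python3 - <<'E'
from h import *
im=cv2.imread("pics/top0.png")
c=cv2.resize(im[100:310,155:370],None,fx=2.8,fy=2.8,interpolation=cv2.INTER_CUBIC);cv2.imwrite("pics/c1.png",c)
m=ctrl.camera_model("top"); rgb=im[:,:,::-1].copy()
for nm,lo,hi,z in(("red",(0,150,90),(6,255,255),78),("red2",(174,150,90),(180,255,255),78),("blue",(105,130,60),(125,255,255),78)):
    for ce,s in blobs(rgb,lo,hi,8)[0]:
        if 150<ce[0]<370 and 150<ce[1]<300: print(nm,ce,s[4],cast(m,*ce,z).round(1))
for n,u,v,z in(("legL",164,211.5,30),("tongue end",237,211.3,40),("hub",279,204,88)): print(n,cast(m,u,v,z).round(1))
E
```

```text
red [275.7 172.8] 23 [630.6  -8.4  78. ]
red [347.2 213.2] 25 [ 494.6 -237.4   78. ]
red [280.2 234. ] 21 [431.4 -19.3  78. ]
blue [349.  228.7] 22 [ 444.4 -241.6   78. ]
legL [514.  367.2  30. ]
tongue end [509.7 122.3  40. ]
hub [527.5 -17.1  88. ]
```

View pics/c1.png

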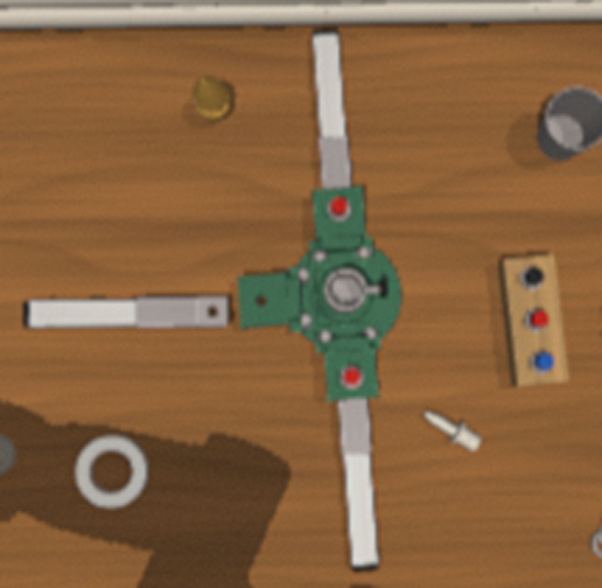

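The crop confirms the red knob in the block at crop (540, 318), between black (533, 276) and blue (543, 361). The eye hole is at crop (212, 312) and the empty clevis hole at (260, 300). Next I'll work out a viewing and grasping pose above the leg.

```bash
cat >> h.py <<'E'
def down(phi):  # tool z down, tool y along world angle phi (rad)
    y=np.array([np.cos(phi),np.sin(phi),0]); z=np.array([0,0,-1.]); return R.from_matrix(np.c_[np.cross(y,z),y,z])
def plan(P,phi,base=None):
    o=ctrl.get_obs(); p0,R0=(o["ee_pos"],R.from_rotvec(o["orientation"])) if base is None else (base[0],R.from_rotvec(base[1]))
    T=down(phi); r=(R0.inv()*T).as_rotvec()
    if T.as_matrix()[:,1]@R0.as_matrix()[:,1]<0: print("note half-turn")
    return R0.inv().apply(np.array(P)-p0).round(1), r.round(4)
E
python3 - <<'E'
from h import *
o=ctrl.get_obs();R0=R.from_rotvec(o["orientation"]);m=ctrl.camera_model("wrist")
print(R0.as_matrix().round(3))
print("cam in tool",R0.inv().apply(m["position"]-o["ee_pos"]).round(1)); print((R0.inv()*R.from_rotvec(m["attitude"])).as_matrix().round(3))
t=ctrl.camera_model("top")
eye=cast(t,155+212/2.8,100+312/2.8,40);hole=cast(t,155+260/2.8,100+300/2.8,49.5);print(eye,hole)
co=R0.inv().apply(m["position"]-o["ee_pos"]);cr=R0.inv()*R.from_rotvec(m["attitude"])
for phi in(0,np.pi):
    T=down(phi);P=np.array([513,200,120.])
    mm=dict(m,position=P+T.apply(co),attitude=(T*cr).as_rotvec())
    print(phi,[np.round(proj(mm,q)) for q in([525,86,49.5],[511,145,40],[513,255,30],[513,370,30])],plan(P,phi))
E
```

```text
[[-0.916  0.402 -0.   ]
 [ 0.402  0.916 -0.001]
 [-0.    -0.001 -1.   ]]
cam in tool [  72.7   -0.5 -162.1]
[[-0.001  0.964  0.265]
 [ 1.     0.001 -0.001]
 [-0.001  0.265 -0.964]]
[509.60460266 143.15472341  40.        ] [522.15787766  85.40130414  49.5       ]
0 [array([294., 338.]), array([279., 276.]), array([281., 153.]), array([281.,  -3.])] (array([-389.3, -235.1,  102.4]), array([-1.000e-03,  7.000e-04,  1.157e+00]))
note half-turn
3.141592653589793 [array([264.,  73.]), array([283., 154.]), array([281., 271.]), array([281., 370.])] (array([-389.3, -235.1,  102.4]), array([-8.0000e-04, -1.1000e-03, -1.9846e+00]))
```

```bash
python3 -m inch '[{"xyz":[-389,-235,0],"rot":[0,0,1.157]},{"xyz":[-389,-235,0],"rot":[0,0,1.157]},{"xyz":[-389,-235,0],"rot":[0,0,1.157]},{"xyz":[-389,-235,0],"rot":[0,0,1.157]},{"xyz":[-389,-235,0],"rot":[0,0,1.157]},{"xyz":[-389,-235,0],"rot":[0,0,1.157]},{"xyz":[-389,-235,0],"rot":[0,0,1.157]},{"xyz":[-389,-235,0],"rot":[0,0,1.157]},{"xyz":[-389,-235,102],"rot":[0,0,1.157]},{"xyz":[-389,-235,102],"rot":[0,0,1.157]},{"xyz":[-389,-235,102],"rot":[0,0,1.157]},{"xyz":[-389,-235,102],"rot":[0,0,1.157]}]'
python3 -m inch '[{"xyz":[0,0,0],"rot":[0,0,0]},{"xyz":[0,0,0],"rot":[0,0,0]},{"xyz":[0,0,0],"rot":[0,0,0]}]'
python3 - <<'E'
from h import *
m=ctrl.camera_model("wrist");o=ctrl.get_obs();im=ctrl.get_image("wrist");cv2.imwrite("pics/w1.png",im[:,:,::-1]);np.save("w1.npy",m,allow_pickle=True)
print(o["t"],o["ee_pos"],o["qpos"],o["ft_force"])
E
```

```text
t: 1.15
ee_pos: [513.4, 198.5, 119.0]
orientation: [-2.222, -2.22, 0.001]
ft_force: [-0.5, 0.4, 0.6]
width: 87.8
grasp_force: 0.0
t: 1.4
ee_pos: [512.9, 201.1, 121.0]
orientation: [-2.222, -2.221, -0.0]
ft_force: [-0.1, -0.7, 0.7]
width: 87.6
grasp_force: 0.0
1.4 [512.88257552 201.08605768 121.01938952] [3.51899717e-01 4.57120904e-01 1.86297668e+00 3.62444994e-04
 8.21525008e-01 3.52114209e-01] [-0.06220537 -0.72176995  0.73965437]
```

View pics/w1.png

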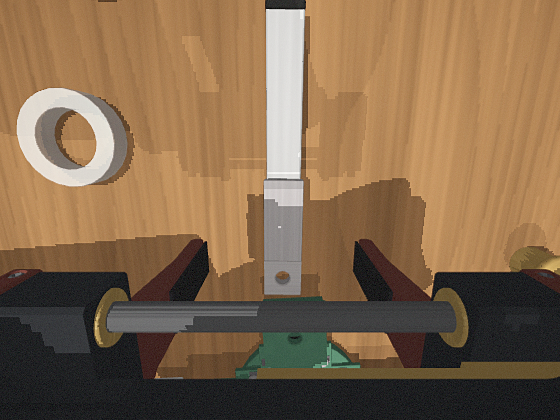

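The wrist view shows the leg's eye at (283, 277) and the tongue from (264, 180) to (302, 295). The empty clevis hole is at (294, 338), just behind the gripper rail. The tube runs up to row 10.

```bash
python3 - <<'E'
from h import *
m=np.load("w1.npy",allow_pickle=True).item();im=cv2.imread("pics/w1.png")
g=cv2.cvtColor(im,cv2.COLOR_BGR2GRAY)
for n,(u0,v0,w),z in(("eye",(283,277,14),40),("hole",(294,338,11),49.5)):
    p=g[v0-w:v0+w,u0-w:u0+w]; mk=(p<np.median(p)*.62).astype(np.uint8)
    if n=="hole": mk[:6]=0
    k,l,s,c=cv2.connectedComponentsWithStats(mk)
    for i in range(1,k):
        if s[i][4]>15: u,v=c[i]+[u0-w,v0-w]; print(n,s[i],u,v,cast(m,u,v,z).round(1))
for v in(40,80,120,160,200,230,260):  # leg edges by brightness
    r=g[v].astype(float); r=r if 0 else cv2.GaussianBlur(g[v:v+1],(5,1),0)[0].astype(float)
    d=np.diff(r);a=240+np.argmax(np.abs(d[240:275]));b=295+np.argmax(np.abs(d[295:315]));z=30 if v<178 else 40
    print(v,a,b,cast(m,a+.5,v,z).round(1)[:2],cast(m,b+.5,v,z).round(1)[:2],((cast(m,a+.5,v,z)+cast(m,b+.5,v,z))/2).round(1)[:2])
E
```

```text
eye [ 8 11 13  6 43] 283.06976744186045 276.3488372093023 [514.7 144.9  40. ]
hole [ 7  9 10  3 17] 294.70588235294116 337.2352941176471 [525.6  86.5  49.5]
40 265 303 [500.9 342.2] [530.4 342.2] [515.6 342.2]
80 265 302 [500.4 313.5] [530.1 313.5] [515.3 313.5]
120 266 301 [500.8 282.9] [529.9 282.9] [515.4 282.9]
160 266 300 [500.4 250. ] [529.6 250. ] [515. 250.]
200 274 302 [507.2 217.1] [531.2 217. ] [519.2 217.1]
230 246 301 [482.4 190. ] [530.8 189.9] [506.6 190. ]
260 252 300 [486.9 161.3] [530.5 161.2] [508.7 161.3]
```

```bash
python3 -m inch '[{"xyz":[54,2,0],"rot":[0,0,0]},{"xyz":[54,2,30],"rot":[0,0,0]},{"xyz":[54,2,70],"rot":[0,0,0]},{"xyz":[54,2,100],"rot":[0,0,0]},{"xyz":[54,2,114],"rot":[0,0,0]},{"xyz":[54,2,114],"rot":[0,0,0]},{"xyz":[54,2,114],"rot":[0,0,0]}]'
python3 -m inch '[{"xyz":[0,0,0],"rot":[0,0,0]},{"xyz":[0,0,0],"rot":[0,0,0]},{"xyz":[0,0,0],"rot":[0,0,0]},{"xyz":[0,0,0],"rot":[0,0,0]},{"xyz":[0,0,0],"rot":[0,0,0]},{"xyz":[0,0,0],"rot":[0,0,0]},{"xyz":[0,0,0],"rot":[0,0,0]},{"xyz":[0,0,0],"rot":[0,0,0]},{"xyz":[0,0,0],"rot":[0,0,0]},{"xyz":[0,0,0],"rot":[0,0,0]}]' 255
```

```text
t: 2.03
ee_pos: [514.9, 255.5, 7.4]
orientation: [2.22, 2.222, 0.0]
ft_force: [-0.1, -0.6, -0.1]
width: 88.0
grasp_force: 0.0
t: 2.87
ee_pos: [515.0, 254.7, 6.6]
orientation: [2.221, 2.222, -0.0]
ft_force: [-0.4, -0.3, 1.1]
width: 29.8
grasp_force: 30.0
```

```bash
python3 -m inch '[{"xyz":[0,1.5,0],"rot":[0,0,-0.03]},{"xyz":[-1,1.5,0],"rot":[0,0,-0.058]},{"xyz":[-1,1.5,0],"rot":[0,0,-0.058]},{"xyz":[-1,1.5,0],"rot":[0,0,-0.058]}]'
python3 - <<'E'
from h import *
m=ctrl.camera_model("wrist");im=ctrl.get_image("wrist");cv2.imwrite("pics/w2.png",im[:,:,::-1])
t=ctrl.get_image("top");cv2.imwrite("pics/t2.png",t[:,:,::-1])
a=cv2.resize(t[170:250,200:300],(600,480),interpolation=cv2.INTER_CUBIC)
cv2.imwrite("pics/c2.png",np.hstack([a])[:,:,::-1])
E
```

```text
t: 3.2
ee_pos: [516.5, 253.7, 6.6]
orientation: [2.157, 2.284, 0.0]
ft_force: [-0.7, 0.1, 0.4]
width: 29.5
grasp_force: 30.0
```

View pics/c2.png

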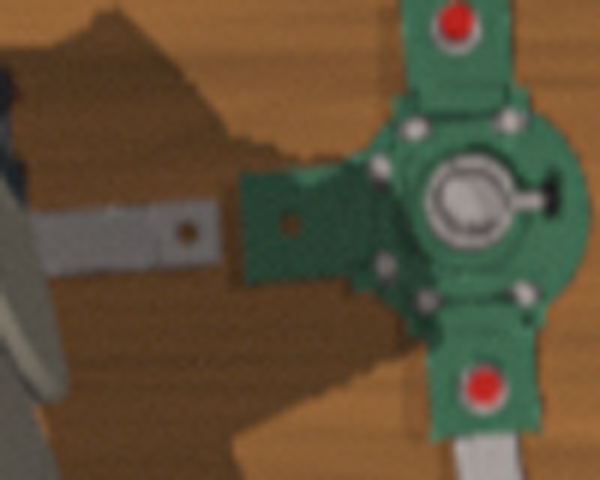

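The crop shows the eye at (188, 232) and the clevis hole at (291, 224), with the tongue pointing into the clevis mouth. I'll check the offset across the hub's axis.

```bash
python3 - <<'E'
from h import *
t=ctrl.camera_model("top");f=lambda u,v:((u+.5)/6-.5+200,(v+.5)/6-.5+170)
e=cast(t,*f(188,232),40);h=cast(t,*f(291,224),49.5)
k1=cast(t,*f(457,22),78);k2=cast(t,*f(485,386),78);y=(k2-k1)/np.linalg.norm(k2-k1);x=np.array([-y[1],y[0],0])
x=-x if x[1]<0 else x
c=(k1+k2)/2;print(e,h,x,"eye-hole along,across",(e-h)@x,(e-h)@y,"hole in hub",(h-c)@x,(h-c)@y)
# leg tongue axis: edges
print("tongue dir",(cast(t,*f(188,232),40)-cast(t,*f(45,241),40)))
E
```

```text
[520.19668733 142.39144219  40.        ] [522.89496538  84.64480378  49.5       ] [-0.05779322  0.99832857 -0.        ] eye-hole along,across 57.80606141410175 -0.6435961879507407 hole in hub 99.18236334641672 1.7737003158309566
tongue dir [  3.61243572 -79.20768505   0.        ]
```

```bash
Z='[0,0,0]'; python3 -m inch '[{"xyz":[-10,0,0],"rot":[0,0,0]},{"xyz":[-20,0,0],"rot":[0,0,0]},{"xyz":[-26,0,0],"rot":[0,0,0]},{"xyz":[-31,0,0],"rot":[0,0,0]},{"xyz":[-34,0,0],"rot":[0,0,0]},{"xyz":[-36,0,0],"rot":[0,0,0]},{"xyz":[-36,0,0],"rot":[0,0,0]}]'
python3 -m inch '[{"xyz":[-3,0,0],"rot":[0,0,0]},{"xyz":[-6,0,0],"rot":[0,0,0]},{"xyz":[-6,0,0],"rot":[0,0,0]}]'
python3 -m inch '[{"xyz":[-3,0,0],"rot":[0,0,0]},{"xyz":[-6,0,0],"rot":[0,0,0]},{"xyz":[-6,0,0],"rot":[0,0,0]}]'
```

```text
t: 3.88
ee_pos: [518.5, 217.0, 6.6]
orientation: [2.157, 2.284, -0.001]
ft_force: [0.3, -2.0, -0.2]
width: 29.6
grasp_force: 30.0
t: 4.13
ee_pos: [518.8, 211.3, 6.6]
orientation: [2.156, 2.285, -0.0]
ft_force: [0.5, -1.3, -2.2]
width: 30.1
grasp_force: 30.0
t: 4.38
ee_pos: [519.1, 205.2, 6.6]
orientation: [-2.156, -2.285, 0.001]
ft_force: [-0.3, -1.0, -1.4]
width: 30.4
grasp_force: 30.0
```

```bash
python3 -m inch '[{"xyz":[-2,0,0],"rot":[0,0,0]},{"xyz":[-4,0,0],"rot":[0,0,0]},{"xyz":[-5,0,0],"rot":[0,0,0]},{"xyz":[-5,0,0],"rot":[0,0,0]}]'
python3 -m inch '[{"xyz":[-1,0,0],"rot":[0,0,0]},{"xyz":[-2,0,0],"rot":[0,0,0]},{"xyz":[-2,0,0],"rot":[0,0,0]},{"xyz":[-2,0,0],"rot":[0,0,0]}]'
python3 -m inch '[{"xyz":[-1,0,0],"rot":[0,0,0]},{"xyz":[-2,0,0],"rot":[0,0,0]},{"xyz":[-2,0,0],"rot":[0,0,0]},{"xyz":[-2,0,0],"rot":[0,0,0]}]'
```

```text
t: 4.72
ee_pos: [519.4, 200.5, 6.6]
orientation: [-2.156, -2.285, 0.001]
ft_force: [0.7, -0.9, -2.3]
width: 30.0
grasp_force: 30.0
t: 5.05
ee_pos: [519.6, 199.1, 6.6]
orientation: [-2.156, -2.285, -0.0]
ft_force: [-0.4, 3.7, -4.1]
width: 29.7
grasp_force: 30.0
t: 5.38
ee_pos: [519.8, 197.6, 6.7]
orientation: [-2.156, -2.284, -0.002]
ft_force: [-1.0, 8.8, -4.2]
width: 30.3
grasp_force: 30.0
```

```bash
python3 -m inch '[{"xyz":[-1,0,0],"rot":[0,0,0]},{"xyz":[-2,0,0],"rot":[0,0,0]},{"xyz":[-2,0,0],"rot":[0,0,0]},{"xyz":[-2,0,0],"rot":[0,0,0]},{"xyz":[-2,0,0],"rot":[0,0,0]}]'
```

```text
t: 5.8
ee_pos: [520.0, 196.4, 6.8]
orientation: [-2.156, -2.284, -0.003]
ft_force: [-3.5, 13.2, -4.3]
width: 29.8
grasp_force: 30.0
```

```bash
python3 -m inch '[{"xyz":[0,0,0],"rot":[0,0,0]},{"xyz":[0,0,0],"rot":[0,0,0]},{"xyz":[0,0,0],"rot":[0,0,0]},{"xyz":[0,0,0],"rot":[0,0,0]},{"xyz":[0,0,-30],"rot":[0,0,0]},{"xyz":[0,0,-65],"rot":[0,0,0]},{"xyz":[0,0,-100],"rot":[0,0,0]},{"xyz":[0,0,-140],"rot":[0,0,0]},{"xyz":[0,0,-165],"rot":[0,0,0]},{"xyz":[0,0,-165],"rot":[0,0,0]}]' 0
python3 - <<'E'
from h import *
print(plan([497,-236,175],np.radians(-85.2)))
E
```

```text
t: 6.63
ee_pos: [523.3, 195.6, 177.6]
orientation: [2.153, 2.281, 0.014]
ft_force: [0.2, 0.6, -0.1]
width: 87.5
grasp_force: 0.0
(array([-429.4,  -51.1,    1. ]), array([ 0.0057, -0.0094,  1.5447]))
```

```bash
python3 -m inch '[{"xyz":[-430,-46,0],"rot":[0,0,1.542]},{"xyz":[-430,-46,0],"rot":[0,0,1.542]},{"xyz":[-430,-46,0],"rot":[0,0,1.542]},{"xyz":[-430,-46,0],"rot":[0,0,1.542]},{"xyz":[-430,-46,0],"rot":[0,0,1.542]},{"xyz":[-430,-46,0],"rot":[0,0,1.542]},{"xyz":[-430,-46,0],"rot":[0,0,1.542]},{"xyz":[-430,-46,0],"rot":[0,0,1.542]},{"xyz":[-430,-46,0],"rot":[0,0,1.542]},{"xyz":[-430,-46,0],"rot":[0,0,1.542]},{"xyz":[-430,-46,0],"rot":[0,0,1.542]},{"xyz":[-430,-46,0],"rot":[0,0,1.542]}]'
python3 -m inch '[{"xyz":[0,0,20],"rot":[0,0,0]},{"xyz":[0,0,40],"rot":[0,0,0]},{"xyz":[0,0,40],"rot":[0,0,0]},{"xyz":[0,0,40],"rot":[0,0,0]},{"xyz":[0,0,40],"rot":[0,0,0]}]'
python3 - <<'E'
from h import *
m=ctrl.camera_model("wrist");o=ctrl.get_obs();im=ctrl.get_image("wrist")
cv2.imwrite("pics/w3.png",im[:,:,::-1]);print(o["ee_pos"],o["orientation"])
for nm,lo,hi in(("r",(0,130,80),(7,255,255)),("r2",(173,130,80),(180,255,255)),("b",(105,130,60),(125,255,255))):
    for ce,s in blobs(im,lo,hi,60)[0]: print(nm,ce,s,cast(m,*ce,80).round(1))
E
```

```text
t: 7.63
ee_pos: [498.1, -241.2, 170.9]
orientation: [3.135, 0.186, -0.0]
ft_force: [-0.4, 0.7, 0.3]
width: 88.3
grasp_force: 0.0
t: 8.05
ee_pos: [498.9, -237.3, 131.9]
orientation: [-3.135, -0.202, 0.0]
ft_force: [0.1, -0.4, 0.5]
width: 87.6
grasp_force: 0.0
[ 498.93139556 -237.2654061   131.90331858] [-3.13504885e+00 -2.02265814e-01  2.94479948e-04]
r [283.9 227.4] [272 212  25  31 561] [ 499.7 -239.6   80. ]
r [ 19.6 261.9] [  0 250  42  27 609] [443.6 -33.3  80. ]
b [281.2 282.3] [270 266  23  33 630] [ 452.6 -243.6   80. ]
```

View pics/w3.png

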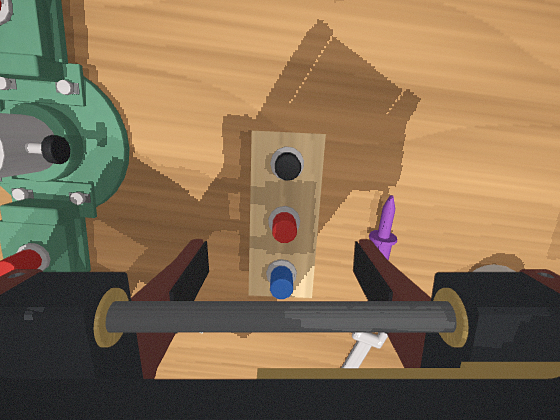

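The picture shows the red knob at (284, 228), between black (288, 165) and blue (281, 282). The block's edges run nearly parallel to the tool's x axis. The purple pin at (384, 225) is clear of the fingers. I'll descend and pinch the red knob.

```bash
python3 -m inch '[{"xyz":[-1.4,2.1,20],"rot":[0,0,0]},{"xyz":[-1.4,2.1,45],"rot":[0,0,0]},{"xyz":[-1.4,2.1,65],"rot":[0,0,0]},{"xyz":[-1.4,2.1,74],"rot":[0,0,0]},{"xyz":[-1.4,2.1,74],"rot":[0,0,0]},{"xyz":[-1.4,2.1,74],"rot":[0,0,0]}]'
python3 -m inch '[{"xyz":[0,0,0],"rot":[0,0,0]},{"xyz":[0,0,0],"rot":[0,0,0]},{"xyz":[0,0,0],"rot":[0,0,0]},{"xyz":[0,0,0],"rot":[0,0,0]},{"xyz":[0,0,0],"rot":[0,0,0]},{"xyz":[0,0,0],"rot":[0,0,0]},{"xyz":[0,0,0],"rot":[0,0,0]},{"xyz":[0,0,0],"rot":[0,0,0]},{"xyz":[0,0,0],"rot":[0,0,0]},{"xyz":[0,0,0],"rot":[0,0,0]},{"xyz":[0,0,0],"rot":[0,0,0]}]' 255
```

```text
t: 8.6
ee_pos: [498.2, -239.5, 58.3]
orientation: [3.135, 0.202, 0.001]
ft_force: [0.1, -0.1, -0.2]
width: 87.8
grasp_force: 0.0
t: 9.52
ee_pos: [497.7, -239.4, 57.6]
orientation: [3.135, 0.202, -0.0]
ft_force: [0.0, -0.6, -0.2]
width: 19.7
grasp_force: 30.0
```

```bash
python3 -m inch '[{"xyz":[0,0,-30],"rot":[0,0,0]},{"xyz":[0,0,-70],"rot":[0,0,0]},{"xyz":[0,0,-110],"rot":[0,0,0]},{"xyz":[0,0,-110],"rot":[0,0,0]}]'
python3 -m inch '[{"xyz":[9,-40,0],"rot":[0,0,0]},{"xyz":[17,-78,0],"rot":[0,0,0]},{"xyz":[25,-116,0],"rot":[0,0,0]},{"xyz":[34,-154,0],"rot":[0,0,0]},{"xyz":[42,-192,0],"rot":[0,0,0]},{"xyz":[50,-230,0],"rot":[0,0,0]},{"xyz":[59,-268,0],"rot":[0,0,0]},{"xyz":[65,-300,0],"rot":[0,0,0]},{"xyz":[69.7,-319.5,10],"rot":[0,0,0]},{"xyz":[69.7,-319.5,30],"rot":[0,0,0]},{"xyz":[69.7,-319.5,30],"rot":[0,0,0]},{"xyz":[69.7,-319.5,30],"rot":[0,0,0]}]'
python3 - <<'E'
from h import *
import os
m=ctrl.camera_model("wrist");o=ctrl.get_obs();im=ctrl.get_image("wrist");s=ctrl.get_image("scene");t=ctrl.get_image("top")
print(o["t"],o["ee_pos"],o["width"]);np.save("w4.npy",m,allow_pickle=True)
cv2.imwrite("pics/w4.png",im[:,:,::-1]);cv2.imwrite("pics/s4.png",s[:,:,::-1]);cv2.imwrite("pics/t4.png",t[:,:,::-1])
a=cv2.resize(im[100:380,180:400],(440,560));b=cv2.resize(s[150:290,230:320],(360,560))
cv2.imwrite("pics/c4.png",np.hstack([a,b])[:,:,::-1])
E
```

```text
t: 9.85
ee_pos: [501.7, -241.4, 174.6]
orientation: [3.129, 0.202, 0.015]
ft_force: [1.0, -0.9, -0.6]
width: 19.2
grasp_force: 29.9
t: 10.85
ee_pos: [524.6, 86.4, 136.6]
orientation: [3.135, 0.203, -0.005]
ft_force: [-0.9, 0.5, -0.7]
width: 19.5
grasp_force: 29.9
10.85 [524.60628437  86.35349394 136.59153349] 19.54235657572626
```

View pics/c4.png

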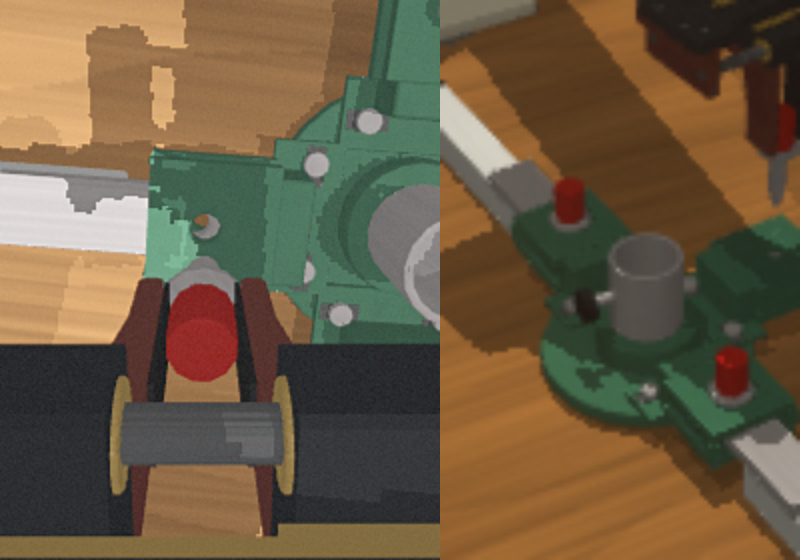

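The wrist crop shows the ear hole at crop (205, 226), which is image (282.5, 213), with the eye slightly outward of it. The pin hangs straight in the fingers. I'll cast the hole's position.

```bash
python3 - <<'E'
from h import *
m=np.load("w4.npy",allow_pickle=True).item()
print(cast(m,282.7,213,49.5))
im=cv2.imread("pics/w4.png")
b,l=blobs(im[:,:,::-1].copy(),(0,130,60),(8,255,255),200)
for ce,s in b: print(ce,s)
print(proj(m,[525,86.4,159]))
E
python3 -m inch '[{"xyz":[0,0,0],"rot":[0,0,0]},{"xyz":[0,0,0],"rot":[0,0,0]}]'
```

```text
[526.75677438  84.88218019  49.5       ]
[427.8  99.3] [407  84  41  31 926]
[280.4 266.4] [ 263  242   36   49 1336]
(np.float64(280.6034601448295), np.float64(272.26998629202734))
t: 11.17
ee_pos: [526.3, 85.8, 138.4]
orientation: [-3.135, -0.2, -0.002]
ft_force: [0.0, -0.7, -0.4]
width: 19.4
grasp_force: 29.9
```

```bash
python3 -m inch '[{"xyz":[0,0,15],"rot":[0,0,0]},{"xyz":[0,0,28],"rot":[0,0,0]},{"xyz":[0,0,36],"rot":[0,0,0]},{"xyz":[0,0,40],"rot":[0,0,0]},{"xyz":[0,0,40],"rot":[0,0,0]},{"xyz":[0,0,40],"rot":[0,0,0]}]'
python3 -m inch '[{"xyz":[0,0,3],"rot":[0,0,0]},{"xyz":[0,0,5],"rot":[0,0,0]},{"xyz":[0,0,5],"rot":[0,0,0]},{"xyz":[0,0,5],"rot":[0,0,0]}]'
```

```text
t: 11.67
ee_pos: [526.0, 86.3, 97.9]
orientation: [-3.135, -0.202, -0.0]
ft_force: [-0.4, 0.3, 0.0]
width: 19.5
grasp_force: 29.9
t: 12.0
ee_pos: [525.9, 86.4, 92.8]
orientation: [-3.135, -0.202, -0.0]
ft_force: [-0.3, -0.5, -0.5]
width: 19.1
grasp_force: 29.9
```

```bash
for i in 1 2 3; do python3 -m inch '[{"xyz":[0,0,1],"rot":[0,0,0]},{"xyz":[0,0,2],"rot":[0,0,0]},{"xyz":[0,0,3],"rot":[0,0,0]},{"xyz":[0,0,3],"rot":[0,0,0]}]' | grep -E "pos|ft|width"; done
```

```text
ee_pos: [525.7, 86.3, 89.5]
ft_force: [0.6, 0.3, -1.4]
width: 19.3
ee_pos: [526.0, 86.4, 86.6]
ft_force: [0.4, 0.9, -0.3]
width: 19.4
ee_pos: [526.2, 86.5, 83.8]
ft_force: [1.2, 1.3, 3.1]
width: 19.5
```

```bash
for i in 1 2; do python3 -m inch '[{"xyz":[0,0,1],"rot":[0,0,0]},{"xyz":[0,0,2],"rot":[0,0,0]},{"xyz":[0,0,2],"rot":[0,0,0]},{"xyz":[0,0,2],"rot":[0,0,0]}]' | grep -E "pos|ft|width"; done
```

```text
ee_pos: [526.1, 86.4, 81.7]
ft_force: [1.7, 1.5, 4.4]
width: 19.2
ee_pos: [526.4, 86.5, 80.3]
ft_force: [0.3, 1.4, 7.8]
width: 19.4
```

```bash
for i in 1 2; do python3 -m inch '[{"xyz":[0,0,1],"rot":[0,0,0]},{"xyz":[0,0,2],"rot":[0,0,0]},{"xyz":[0,0,2],"rot":[0,0,0]},{"xyz":[0,0,2],"rot":[0,0,0]}]' | grep -E "pos|ft|width|orient"; done
```

```text
ee_pos: [526.9, 86.5, 79.1]
orientation: [-3.135, -0.202, -0.003]
ft_force: [-1.5, 0.7, 16.8]
width: 19.2
ee_pos: [527.4, 86.3, 78.0]
orientation: [3.135, 0.203, 0.005]
ft_force: [-3.1, -1.5, 26.5]
width: 19.2
```

```bash
python3 -m inch '[{"xyz":[-0.7,0,-1],"rot":[0,0,0]},{"xyz":[-1.3,0,-2],"rot":[0,0,0]},{"xyz":[-1.3,0,-2],"rot":[0,0,0]},{"xyz":[-1.3,0,-2],"rot":[0,0,0]}]' | grep -E "pos|ft|width|orient";  python3 -m inch '[{"xyz":[0,0,1],"rot":[0,0,0]},{"xyz":[0,0,2],"rot":[0,0,0]},{"xyz":[0,0,2],"rot":[0,0,0]},{"xyz":[0,0,2],"rot":[0,0,0]}]' | grep -E "pos|ft|width|orient"
python3 - <<'E'
from h import *
s=ctrl.get_image("scene");im=ctrl.get_image("wrist");print(ctrl.get_obs()["moment"])
cv2.imwrite("pics/s5.png",s[:,:,::-1]);cv2.imwrite("pics/w5.png",im[:,:,::-1])
a=cv2.resize(im[100:380,180:400],(440,560));b=cv2.resize(s[160:250,270:340],(360,463));b=cv2.copyMakeBorder(b,0,97,0,0,0)
cv2.imwrite("pics/c5.png",np.hstack([a,b])[:,:,::-1])
E
```

```text
ee_pos: [526.1, 86.1, 78.3]
orientation: [3.135, 0.202, 0.005]
ft_force: [3.8, -0.6, 8.2]
width: 19.2
ee_pos: [526.6, 86.2, 77.4]
orientation: [3.135, 0.202, 0.006]
ft_force: [1.1, -0.6, 19.3]
width: 19.3
[-0.22685003 -0.12414366 -0.02972946]
```

View pics/c5.png

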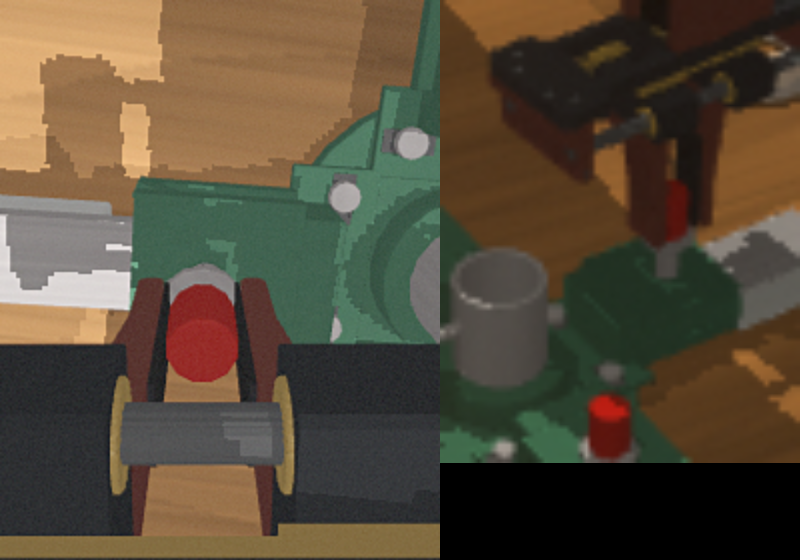

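The crop shows the pin standing upright in the upper ear with part of its shank still out, and it advances with force. I'll continue by feel.

```bash
python3 -m inch '[{"xyz":[-0.3,0,0.5],"rot":[0,0,0]},{"xyz":[-0.3,0,1],"rot":[0,0,0]},{"xyz":[-0.3,0,1],"rot":[0,0,0]},{"xyz":[-0.3,0,1],"rot":[0,0,0]}]' | grep -E "pos|ft|width"; python3 -m inch '[{"xyz":[0,0,0.5],"rot":[0,0,0]},{"xyz":[0,0,1],"rot":[0,0,0]},{"xyz":[0,0,1],"rot":[0,0,0]},{"xyz":[0,0,1],"rot":[0,0,0]}]' | grep -E "pos|ft|width"
```

```text
ee_pos: [526.7, 86.2, 77.1]
ft_force: [1.1, -1.3, 25.9]
width: 19.1
ee_pos: [526.2, 86.1, 75.0]
ft_force: [2.8, -1.8, 14.3]
width: 19.7
```

```bash
for i in 1 2 3; do python3 -m inch '[{"xyz":[0,0,0.7],"rot":[0,0,0]},{"xyz":[0,0,1.4],"rot":[0,0,0]},{"xyz":[0,0,2],"rot":[0,0,0]},{"xyz":[0,0,2],"rot":[0,0,0]}]' | grep -E "pos|ft"; done
```

```text
ee_pos: [526.5, 86.2, 73.4]
ft_force: [1.9, -1.9, 18.2]
ee_pos: [526.5, 86.2, 71.5]
ft_force: [2.7, -1.3, 18.7]
ee_pos: [526.6, 86.2, 69.5]
ft_force: [2.0, -1.9, 19.0]
```

```bash
for i in 1 2 3; do python3 -m inch '[{"xyz":[0,0,0.7],"rot":[0,0,0]},{"xyz":[0,0,1.4],"rot":[0,0,0]},{"xyz":[0,0,2],"rot":[0,0,0]},{"xyz":[0,0,2],"rot":[0,0,0]}]' | grep -E "pos|ft"; done
```

```text
ee_pos: [526.6, 86.2, 67.6]
ft_force: [1.8, -1.8, 19.3]
ee_pos: [526.6, 86.1, 65.5]
ft_force: [2.2, -1.7, 19.6]
ee_pos: [526.6, 86.1, 63.5]
ft_force: [2.2, -2.2, 20.6]
```

```bash
for i in 1 2; do python3 -m inch '[{"xyz":[0,0,0.7],"rot":[0,0,0]},{"xyz":[0,0,1.4],"rot":[0,0,0]},{"xyz":[0,0,2],"rot":[0,0,0]},{"xyz":[0,0,2],"rot":[0,0,0]}]' | grep -E "pos|ft"; done; python3 -m inch '[{"xyz":[0,0,0.5],"rot":[0,0,0]},{"xyz":[0,0,1],"rot":[0,0,0]},{"xyz":[0,0,1],"rot":[0,0,0]}]' | grep -E "pos|ft"
```

```text
ee_pos: [526.6, 86.1, 61.6]
ft_force: [2.1, -1.7, 20.4]
ee_pos: [526.6, 86.2, 59.5]
ft_force: [2.1, -1.9, 19.6]
ee_pos: [526.6, 86.1, 58.6]
ft_force: [1.3, -1.7, 20.2]
```

```bash
for i in 1 2; do python3 -m inch '[{"xyz":[0,0,0.3],"rot":[0,0,0]},{"xyz":[0,0,0.6],"rot":[0,0,0]},{"xyz":[0,0,0.6],"rot":[0,0,0]}]' | grep -E "pos|ft"; done
```

```text
ee_pos: [526.6, 86.1, 58.0]
ft_force: [1.1, -2.1, 21.0]
ee_pos: [526.6, 86.2, 57.4]
ft_force: [1.5, -1.7, 19.8]
```

```bash
python3 -m inch '[{"xyz":[0,0,0.3],"rot":[0,0,0]},{"xyz":[0,0,0.5],"rot":[0,0,0]},{"xyz":[0,0,0.5],"rot":[0,0,0]}]' | grep -E "pos|ft"
python3 -m inch '[{"xyz":[0,0,0.3],"rot":[0,0,0]},{"xyz":[0,0,0.3],"rot":[0,0,0]},{"xyz":[0,0,0.3],"rot":[0,0,0]}]' | grep -E "pos|ft"
```

```text
ee_pos: [526.7, 86.1, 57.0]
ft_force: [2.0, -1.9, 22.1]
ee_pos: [526.7, 86.2, 57.0]
ft_force: [1.2, -1.6, 25.0]
```

Contact is firm at z 57.0 and the force has risen to 25 N, so the flange is seated. I'll ease off and let go.

```bash
python3 -m inch '[{"xyz":[0,0,-0.5],"rot":[0,0,0]},{"xyz":[0,0,-0.8],"rot":[0,0,0]},{"xyz":[0,0,-0.8],"rot":[0,0,0]}]' | grep -E "pos|ft"
python3 -m inch '[{"xyz":[0,0,0],"rot":[0,0,0]},{"xyz":[0,0,0],"rot":[0,0,0]},{"xyz":[0,0,0],"rot":[0,0,0]},{"xyz":[0,0,0],"rot":[0,0,0]},{"xyz":[0,0,0],"rot":[0,0,0]},{"xyz":[0,0,0],"rot":[0,0,0]},{"xyz":[0,0,-30],"rot":[0,0,0]},{"xyz":[0,0,-65],"rot":[0,0,0]},{"xyz":[0,0,-100],"rot":[0,0,0]},{"xyz":[0,0,-100],"rot":[0,0,0]},{"xyz":[0,0,-100],"rot":[0,0,0]}]' 0
python3 - <<'E'
from h import *
s=ctrl.get_image("scene");im=ctrl.get_image("wrist");o=ctrl.get_obs();print(o["ee_pos"],o["qpos"])
cv2.imwrite("pics/s6.png",s[:,:,::-1]);cv2.imwrite("pics/w6.png",im[:,:,::-1])
a=cv2.resize(im[100:380,160:380],(440,560));b=cv2.resize(s[160:250,270:340],(360,463));b=cv2.copyMakeBorder(b,0,97,0,0,0)
cv2.imwrite("pics/c6.png",np.hstack([a,b])[:,:,::-1])
print(plan([519.7,196.5,150],np.radians(3.2)))
E
```

```text
ee_pos: [526.6, 86.1, 57.1]
ft_force: [2.7, -1.7, 16.8]
t: 20.85
ee_pos: [525.5, 86.4, 157.3]
orientation: [-3.135, -0.202, -0.007]
ft_force: [-0.7, 0.0, -0.2]
width: 86.8
grasp_force: 0.0
[523.56237459  86.06430811 154.80921342] [ 1.40508547e-01  3.80110590e-01  1.88819202e+00 -2.95949909e-05
  8.74382977e-01  1.58248344e+00]
(array([  10.4, -110. ,    4.8]), array([-8.0000e-04,  9.0000e-04, -1.4978e+00]))
```

View pics/c6.png

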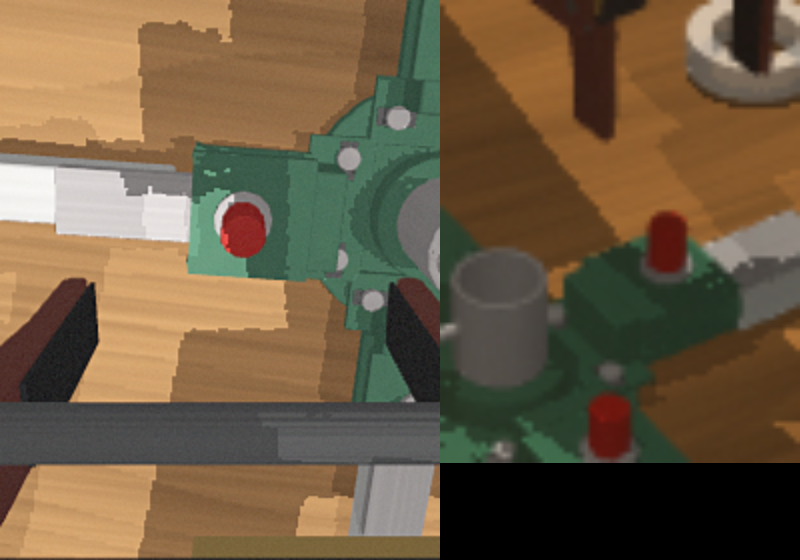

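The flange sits flush, at crop (243, 222) in the wrist view, and looks the same as the fitted pins in the scene view. Next comes the leg tug.

```bash
python3 -m inch '[{"xyz":[9,-40,0],"rot":[0,0,-1.498]},{"xyz":[9,-80,0],"rot":[0,0,-1.498]},{"xyz":[9,-109.6,0],"rot":[0,0,-1.498]},{"xyz":[9,-109.6,0],"rot":[0,0,-1.498]},{"xyz":[9,-109.6,0],"rot":[0,0,-1.498]},{"xyz":[9,-109.6,0],"rot":[0,0,-1.498]},{"xyz":[9,-109.6,0],"rot":[0,0,-1.498]},{"xyz":[9,-109.6,0],"rot":[0,0,-1.498]},{"xyz":[9,-109.6,0],"rot":[0,0,-1.498]},{"xyz":[9,-109.6,0],"rot":[0,0,-1.498]},{"xyz":[9,-109.6,0],"rot":[0,0,-1.498]},{"xyz":[9,-109.6,0],"rot":[0,0,-1.498]}]'
python3 -m inch '[{"xyz":[0,0,0],"rot":[0,0,0]},{"xyz":[0,0,0],"rot":[0,0,0]},{"xyz":[0,0,0],"rot":[0,0,0]}]'
python3 - <<'E'
from h import *
m=ctrl.camera_model("wrist");im=ctrl.get_image("wrist");cv2.imwrite("pics/w7.png",im[:,:,::-1]);o=ctrl.get_obs();print(o["ee_pos"],R.from_rotvec(o["orientation"]).as_matrix()[:,1])
hsv=cv2.cvtColor(im,cv2.COLOR_RGB2HSV);mk=((hsv[...,1]<40)&(hsv[...,2]>150)).astype(np.uint8)
n,l,s,c=cv2.connectedComponentsWithStats(mk)
for i in range(1,n):
    if s[i][4]>800: print(s[i],c[i])
i=l[120,281];
for v in(20,50,80,110,140,170,200):
    u=np.flatnonzero((l[v]==i)&(i>0))
    if len(u): a,b=cast(m,u[0]-.5,v,30),cast(m,u[-1]+.5,v,30);print(v,u[0],u[-1],((a+b)/2).round(1),np.linalg.norm(a-b).round(1))
E
```

```text
t: 21.95
ee_pos: [517.8, 195.6, 153.3]
orientation: [-2.15, -2.288, 0.005]
ft_force: [-0.5, 0.2, 0.4]
width: 87.6
grasp_force: 0.0
t: 22.2
ee_pos: [518.5, 195.8, 154.4]
orientation: [-2.162, -2.278, 0.003]
ft_force: [0.0, -0.3, -0.0]
width: 87.8
grasp_force: 0.0
[518.69031286 195.85016615 154.71763422] [ 0.99859288  0.05301396 -0.00133589]
[  42   75   88   90 3658] [ 85.6306725  119.13039913]
[ 266   87   33  136 4150] [281.98072289 152.39156627]
110 266 297 [513.9 287.6  30. ] 29.8
140 267 297 [515.8 260.5  30. ] 29.6
170 267 297 [517.4 231.9  30. ] 30.4
200 268 296 [519.  201.7  30. ] 29.3
```

```bash
python3 -m inch '[{"xyz":[0,0.6,40],"rot":[0,0,0]},{"xyz":[0,0.6,80],"rot":[0,0,0]},{"xyz":[0,0.6,115],"rot":[0,0,0]},{"xyz":[0,0.6,138],"rot":[0,0,0]},{"xyz":[0,0.6,147],"rot":[0,0,0]},{"xyz":[0,0.6,147],"rot":[0,0,0]},{"xyz":[0,0.6,147],"rot":[0,0,0]}]'
python3 -m inch '[{"xyz":[0,0,0],"rot":[0,0,0]},{"xyz":[0,0,0],"rot":[0,0,0]},{"xyz":[0,0,0],"rot":[0,0,0]},{"xyz":[0,0,0],"rot":[0,0,0]},{"xyz":[0,0,0],"rot":[0,0,0]},{"xyz":[0,0,0],"rot":[0,0,0]},{"xyz":[0,0,0],"rot":[0,0,0]},{"xyz":[0,0,0],"rot":[0,0,0]},{"xyz":[0,0,0],"rot":[0,0,0]},{"xyz":[0,0,0],"rot":[0,0,0]}]' 255
```

```text
t: 22.83
ee_pos: [520.0, 196.2, 8.8]
orientation: [-2.159, -2.282, 0.0]
ft_force: [-0.4, 1.1, 0.2]
width: 88.1
grasp_force: 0.0
t: 23.67
ee_pos: [519.7, 196.0, 8.4]
orientation: [-2.158, -2.283, 0.0]
ft_force: [-0.6, -0.3, 0.6]
width: 29.8
grasp_force: 30.0
```

```bash
for i in 1 2; do python3 -m inch '[{"xyz":[0.4,0,0],"rot":[0,0,0]},{"xyz":[0.8,0,0],"rot":[0,0,0]},{"xyz":[0.8,0,0],"rot":[0,0,0]}]' | grep -E "pos|ft"; done
```

```text
ee_pos: [519.6, 196.1, 8.4]
ft_force: [1.1, -5.1, -0.1]
ee_pos: [519.6, 196.1, 8.3]
ft_force: [1.3, -10.0, 0.4]
```

```bash
python3 -m inch '[{"xyz":[0.4,0,0],"rot":[0,0,0]},{"xyz":[0.8,0,0],"rot":[0,0,0]},{"xyz":[0.8,0,0],"rot":[0,0,0]}]' | grep -E "pos|ft"; python3 -m inch '[{"xyz":[0.4,0,0],"rot":[0,0,0]},{"xyz":[0.8,0,0],"rot":[0,0,0]},{"xyz":[0.8,0,0],"rot":[0,0,0]},{"xyz":[0.8,0,0],"rot":[0,0,0]},{"xyz":[0.8,0,0],"rot":[0,0,0]},{"xyz":[0.8,0,0],"rot":[0,0,0]},{"xyz":[0.8,0,0],"rot":[0,0,0]}]' | grep -E "pos|ft"
```

```text
ee_pos: [519.5, 196.2, 8.2]
ft_force: [3.6, -14.8, 1.2]
ee_pos: [519.5, 196.2, 8.2]
ft_force: [4.7, -19.1, 1.2]
```

The leg takes about 20 N steadily without moving. I'll ease off, release and retreat.

```bash
python3 -m inch '[{"xyz":[-1.5,0,0],"rot":[0,0,0]},{"xyz":[-3,0,0],"rot":[0,0,0]},{"xyz":[-3.2,0,0],"rot":[0,0,0]},{"xyz":[-3.2,0,0],"rot":[0,0,0]}]' | grep -E "pos|ft"
python3 -m inch '[{"xyz":[0,0,0],"rot":[0,0,0]},{"xyz":[0,0,0],"rot":[0,0,0]},{"xyz":[0,0,0],"rot":[0,0,0]},{"xyz":[0,0,0],"rot":[0,0,0]},{"xyz":[0,0,0],"rot":[0,0,0]},{"xyz":[0,0,0],"rot":[0,0,0]},{"xyz":[0,0,-25],"rot":[0,0,0]},{"xyz":[0,0,-60],"rot":[0,0,0]},{"xyz":[0,0,-100],"rot":[0,0,0]},{"xyz":[0,0,-140],"rot":[0,0,0]},{"xyz":[0,0,-150],"rot":[0,0,0]},{"xyz":[0,0,-150],"rot":[0,0,0]}]' 0
python3 -m inch '[{"xyz":[0,0,0],"rot":[0,0,0]},{"xyz":[0,0,0],"rot":[0,0,0]},{"xyz":[0,0,0],"rot":[0,0,0]},{"xyz":[0,0,0],"rot":[0,0,0]}]' | grep -E "pos|ft"
python3 - <<'E'
from h import *
s=ctrl.get_image("scene");w=ctrl.get_image("wrist")
cv2.imwrite("pics/c8.png",np.hstack([cv2.resize(s[130:270,220:410],(475,350)),cv2.resize(w,(320,350))])[:,:,::-1])
E
```

```text
ee_pos: [519.7, 195.9, 8.3]
ft_force: [0.7, -3.3, -2.6]
t: 26.33
ee_pos: [522.0, 196.9, 162.1]
orientation: [2.156, 2.28, 0.01]
ft_force: [-0.2, -0.1, 0.4]
width: 87.9
grasp_force: 0.0
ee_pos: [518.6, 195.7, 156.6]
ft_force: [-0.4, 0.4, 0.1]
```

View pics/c8.png

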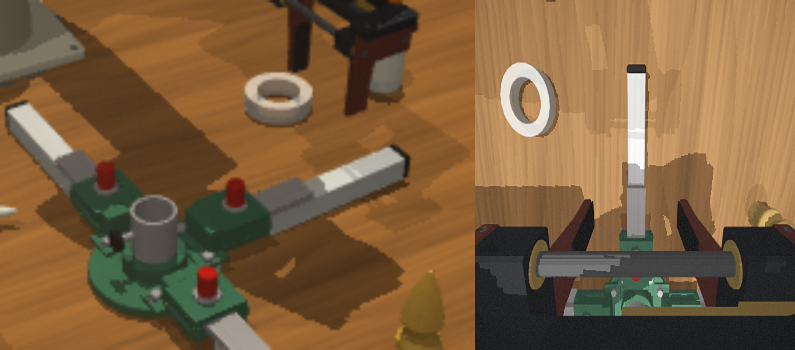

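The leg points straight out at (240–405, 150–225), the pin is flush at (236, 195), and the gripper is clear of everything. I'm handing the job in.

```bash
python3 -c "
from workcell import ctrl
print(ctrl.close_job())"
```

```text
the job is handed in; nothing more can be done
None
```

The leg is fitted and pointing straight out, the red-knobbed pin is seated with its flange flush and let go, the leg held a steady 19–20 N tug, and the job is handed in (no verdict came back).

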